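Two-length check on the bench spring tester

ROBOT

A 7-joint arm with a two-finger parallel gripper is mounted at the origin on the work surface. World frame = base frame: x ahead of the robot, y to its left, z up, the work surface at z = 0. Lengths are in m, angles in degrees, forces in N, time in s.
With the tool pointing down it reaches from about 0.425 to 0.875 m from the base axis. Payload 4.7 kg.
Tool frame: the origin (TCP) lies at the very end of the fingers, on their centre line; the grasp point (between the pads) lies 19 mm behind it (env.grip_point_offset is the distance from the TCP to the grasp point, in m); z points along the fingers, y is the line along which they close (so a half turn about z gives the same grasp; the last joint's range is limited). The gripper opens to 87 mm and grips with 3 to 60 N. Pads are 19 mm wide; open, the fingers measure 117 mm over their backs; the gripper's body (75 mm by 190 mm) begins 51 mm behind the grasp point.
Start: joints at [-68.463, 18.392, -4.016, 83.108, 1.295, 78.541, -3.26], TCP at [0.23, 0.608, 0.223] pointing down, gripper open.
Joint ranges: [-163.93, 163.93], [-17.29, 119.83], [-79.2, 71.16], [3.27, 140.29], [-89.18, 269.18], [5.43, 117.66], [-154.24, 154.24]. Speed limits (degrees/s): [147.25, 147.25, 180, 180, 180, 180, 180].

INTERFACE

Orientations are given as [roll, pitch, yaw] about the fixed x, y, z axes, in that order (R = Rz(yaw) Ry(pitch) Rx(roll)).
In Python, from cell import env gives the robot as it stands.
- The arm moves only by the tool jog_arm, never from a script. Its argument "motion" is a list of rows, each an object of numbers: "x", "y", "z": the shift along the tool's x, y, z in cm; "ax", "ay", "az": the turn, a rotation vector about the tool's x, y, z in degrees. In form: [{"x": .., "y": .., "z": .., "ax": .., "ay": .., "az": ..}, ...]. A call has exactly 5 rows; each row shifts and turns the commanded pose from where the row before left it, along the tool's axes as they then stand; what a row does not reach is not made up. A row lasts 1/10 s, in which the tool goes at most 50 mm and 8.59 degrees, less where a joint would pass 70% of its speed; a pose out of reach is approached as far as the arm can. A call is refused whole if a number of a shift passes 5 or a number of a turn 8.59, either way. A call with a gripper value outside its range is refused whole. "claw" is the gripper command: -1 is shut, 1 is fully open, values between are in proportion, set as the call begins (left out, the last holds). The fingers move at their own pace and stop on an object; "squeeze" is the grip in N (left out, the last holds). Time passes only in rows, so rows that do not move let the fingers close, or fill a call up. It gives the time, the measured TCP pose, the force, the opening and the grip force at its end, in the units of the state.
- env.get_obs(): the state, without advancing time (a new reading comes with each control period).
- env.read_camera(name): name is "scene" or "top" or "wrist"; returns the picture (400x640x3 uint8, red, green, blue); there is no depth.
- env.camera_params(name): a dict with "fx", "fy", "cx", "cy" (pixels), "extrinsics" (4x4, takes a point from world to camera coordinates). Camera axes: x right, y up, looking along -z (the intrinsics and any distortion apply to the point x, -y, -z); pixel columns grow to the right and rows downward; lengths in m; the calibration is good to about 2 mm. A picture is of the moment at which its call begins: read the wrist's pose just before it. camera_params takes no time and is no camera call; for the wrist camera it gives the pose at the moment of the call.
- env.sign_off(): hands the job in; it is judged then, once.
The state is a dict: "time_s": time; "qpos": joint angles; "joint_velocities": joint speeds; "effort": joint torques, N m; "tool_pos": TCP position; "tool_rot": TCP orientation; "force": force on the tool from outside, world axes, zero at the start; "wrist_torque": the same for the moment, N m; "grip_width": finger opening in m; "grasp_force": force on a finger pad.
Only numpy, scipy, OpenCV 4.12 (cv2) and the standard library are available. Lean on these libraries where they do the work, as an engineer would, in place of code of your own. Each camera call takes 0.05 s, during which the arm holds its last target. There are 200 camera calls.

TASK

Check the extension spring on the bench spring tester: press the green key on the force gauge right down to zero it, then draw the carriage out by its red handle until the orange pointer stands at the yellow flag, keep it still there for two full seconds while the gauge logs, and draw it on to the red flag. The program finishes while still holding the carriage by the handle, pointer still at the red flag. Do not pull past the red flag or let the carriage spring back, and leave the flags and the weight, dish and caliper around the tester where they are.

Things in the scene. Friction and masses are not known exactly. Their poses are not given: they have to be found in the camera images.
- tester: horizontal spring tester, fixed. White base: x -70..110, y -300..300 mm, top 32 mm high. Origin on the bench under the spring line at mid-length. Its +y is the way the carriage is drawn out: carriage on two rods in the +y half, scale rail along the +x edge, grey force gauge (76 mm wide, flat top 78 mm high) at y -280..-90 mm, spring between. Rod posts and end block 82 mm high
- zero_key_top (a point): centre of the top face of the green round zero key on the gauge, 18 mm across, standing 6 mm proud of the gauge's flat top (84 mm above the bench); the black keys and the display beside it are flush
- zero_key (a joint): travel of the zero key downwards, m: 0 up, 0.004 fully down; a spring brings it back up; about 1 N to start it, 4 N fully down
- handle (a point): centre of the red upright round grip on the carriage, 25 mm across, 50 mm tall; the point lies 116 mm above the bench (grip 91 to 141 mm high), z up, axes parallel to the tester's. Stands on a 14 mm neck on the middle of the black carriage (110 mm in x, 60 mm in y, top 80 mm high) and moves with it
- carriage (a joint): how far the carriage is drawn out along the tester's +y, m: 0 home (against its stop, where it starts), 0.155 the far end stop. The spring pulls it home with about 5 N at 0, rising by 0.8 N per 10 mm (14 N at 0.115)
- pointer (a point): tip of the orange pointer, which sticks out of the carriage over the scale rail; 94 mm in tester +x from the handle's axis, level with it in y, 56 mm above the bench; moves with the carriage; axes parallel to the tester's
- flag_yellow_mark (a point): where the pointer's tip stands for the first test length: at the middle of the yellow flag's inner edge. Flag 8 mm wide in tester y, 65 mm high, on the outer half of the rail just beyond the tip; the pointer is at the flag while its tip is within the flag's width. 30 to 55 mm along tester y from the pointer's start; axes parallel to the tester's
- flag_red_mark (a point): the same point of the red flag (same size), the second test length; 90 to 120 mm beyond the pointer's start along tester y
- weight: steel 500 g calibration weight with a knob, 38 mm across, 66 mm tall, loose on the bench beside the tester; origin under its centre
- dish: round aluminium dish with spare springs, 90 mm across, 26 mm tall, loose on the bench beside the tester; origin under its centre
- caliper: digital caliper, steel beam 230 mm long along its y, 16 mm wide, jaws reaching 50 mm to its +x, 14 mm high, loose on the bench beyond the tester; origin under the middle of the beam
Not all that is in view belongs to the job. Of the things that look like the weight, the larger one is meant. Several things have the shape of the dish; the one meant has the colours described above.

How it is judged (in metres and radians):
On the way, in this order (a step that is already met when the one before it is completed fails the run):
1. the gauge is zeroed: the green key is pressed down with the carriage still home (value of joint zero_key above 0.003 m and value of joint carriage below 0.004 m), for 0.1 s.
2. the pointer stands still at the yellow flag for about two seconds, held by the handle (y of pointer in the frame of flag_yellow_mark between -0.004 and 0.004 m and velocity of joint carriage between -0.01 and 0.01 m/s and contact force between the fingers and carriage above 1 N), for 1.6 s.
At the end, for the whole second after the job is handed in: The fingers hold the carriage by its handle (over 1 N of contact), at rest (under 10 mm/s), the pointer's tip within the width of the red flag (4 mm either side of its middle); the zero key is up again and none of the loose things touches the carriage (y of pointer in the frame of flag_red_mark between -0.004 and 0.004 m and velocity of joint carriage between -0.01 and 0.01 m/s and contact force between the fingers and carriage above 1 N and value of joint zero_key below 0.001 m and contact force between carriage and weight below 0.1 N and contact force between carriage and dish below 0.1 N and contact force between carriage and caliper below 0.1 N); the arm keeps its last pose, push and grip.
It fails at once if the pointer is pulled past the red flag (more than 8 mm beyond its middle) (y of pointer in the frame of flag_red_mark above 0.008 m).
It fails at once if the carriage springs back (faster than 100 mm/s towards home) (velocity of joint carriage below -0.1 m/s).
It fails at once if a flag is shifted by more than 4 mm (distance of any of flag_yellow_mark, flag_red_mark from where it was at the start of the episode above 0.004 m).
It fails at once if the weight, dish or caliper is moved by more than 20 mm (distance of any of weight, dish, caliper from where it was at the start of the episode above 0.02 m).
It also fails if it takes over 64 s, if anything falls off the work surface, if the arm or the gripper's body presses on something with over 40 N, if the wrist force passes 120 N, or if a joint passes its speed limit or range.

## Working session

There is one attempt and no reset: what is moved stays moved. The work goes in short steps, Python scripts to look and compute and a tool call to move; the robot and the scene stay as the last step left them, time stands still between calls to the robot, and variables do not carry over. Pictures are saved under pics/ and viewed, at most 10 in all, crops included, and the job is handed in when it is done.

Besides the shell and the picture viewer there is one more tool, called as name([rows], argument=value, ...), one row to a line, values as JSON. jog_arm: Moves the arm, as the interface text tells. Its arguments: {"type":"object","properties":{"motion":{"type":"array"},"claw":{"type":"number"},"squeeze":{"type":"number"}},"required":["motion"]}

```bash
mkdir -p pics; cat > h.py <<'E'
from cell import env
import numpy as np, cv2
def snap(n,f):
    p=env.camera_params(n); im=env.read_camera(n); cv2.imwrite('pics/'+f,im[:,:,::-1]); return im,p
def ray(p,u,v):
    E=np.array(p['extrinsics']); R=E[:3,:3]; t=E[:3,3]
    d=np.array([(u-p['cx'])/p['fx'],-(v-p['cy'])/p['fy'],-1]); return -R.T@t, R.T@d
def atz(p,u,v,z):
    c,d=ray(p,u,v); return c+d*(z-c[2])/d[2]
def proj(p,X):
    E=np.array(p['extrinsics']); q=E[:3,:3]@np.array(X)+E[:3,3]
    return p['cx']+p['fx']*q[0]/-q[2], p['cy']+p['fy']*q[1]/q[2]
E
python3 - <<'E'
from h import *
import pickle
P={}
for n in('top','scene'):
    im,p=snap(n,n+'1.png'); P[n]=p; print(n,{k:(np.round(v,3).tolist()) for k,v in p.items()})
pickle.dump(P,open('P.pkl','wb'))
o=env.get_obs(); print({k:np.round(v,3).tolist() for k,v in o.items()})
E
```

```text
top {'fx': 466.217, 'fy': 466.217, 'cx': 311.083, 'cy': 204.469, 'extrinsics': [[-0.03, -1.0, 0.009, -0.031], [0.998, -0.029, 0.063, -0.498], [-0.062, 0.011, 0.998, -1.211], [0.0, 0.0, 0.0, 1.0]]}
scene {'fx': 467.396, 'fy': 467.396, 'cx': 324.645, 'cy': 197.483, 'extrinsics': [[-0.911, 0.412, 0.006, 0.483], [-0.306, -0.688, 0.658, 0.081], [0.275, 0.597, 0.753, -1.117], [0.0, 0.0, 0.0, 1.0]]}
{'time_s': 0.1, 'qpos': [-68.461, 18.434, -4.016, 83.168, 1.296, 78.541, -3.26], 'joint_velocities': [-0.006, -0.11, -0.003, -0.163, 0.006, -0.042, 0.049], 'effort': [-0.0, -49.257, -0.406, -31.34, -0.064, 0.04, 0.0], 'tool_pos': [0.23, 0.607, 0.222], 'tool_rot': [-179.903, 0.006, 159.271], 'force': [0.105, -0.46, -0.12], 'wrist_torque': [-0.007, -0.025, -0.026], 'grasp_force': 0.0, 'grip_width': 0.087}
```

View pics/top1.png

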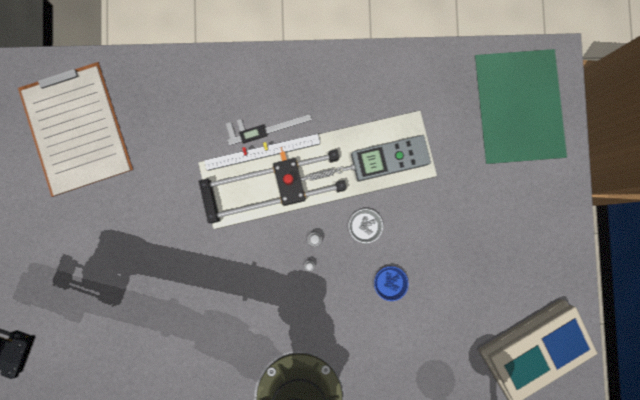

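View pics/scene1.png

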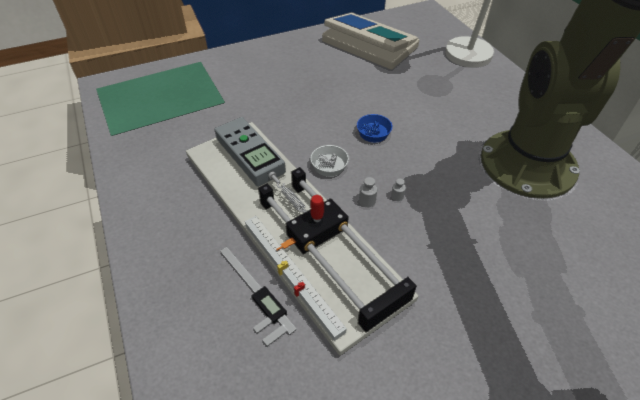

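The top view shows the tester with its key at about (400,155), red handle (289,179), pointer (283,155), yellow flag (266,146) and red flag (245,151). Dish candidates are the aluminium one at (365,226) and the blue one at (391,282); the aluminium one matches the description. Weight candidates are (315,238) and (309,264); the larger, at (315,238), is the one meant. I'll enlarge to confirm.

```bash
python3 - <<'E'
import cv2
a=cv2.imread('pics/top1.png')[100:280,190:445]
cv2.imwrite('pics/c1.png',cv2.resize(a,None,fx=3.1,fy=3.1,interpolation=cv2.INTER_CUBIC))
a=cv2.imread('pics/scene1.png')[110:310,180:440]
cv2.imwrite('pics/c2.png',cv2.resize(a,None,fx=3,fy=3,interpolation=cv2.INTER_CUBIC))
E
```

```text
(no output)
```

View pics/c1.png

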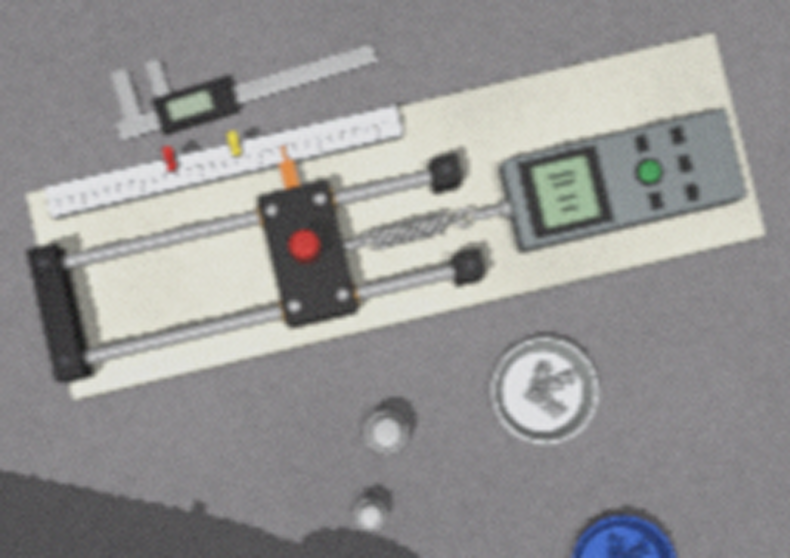

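View pics/c2.png

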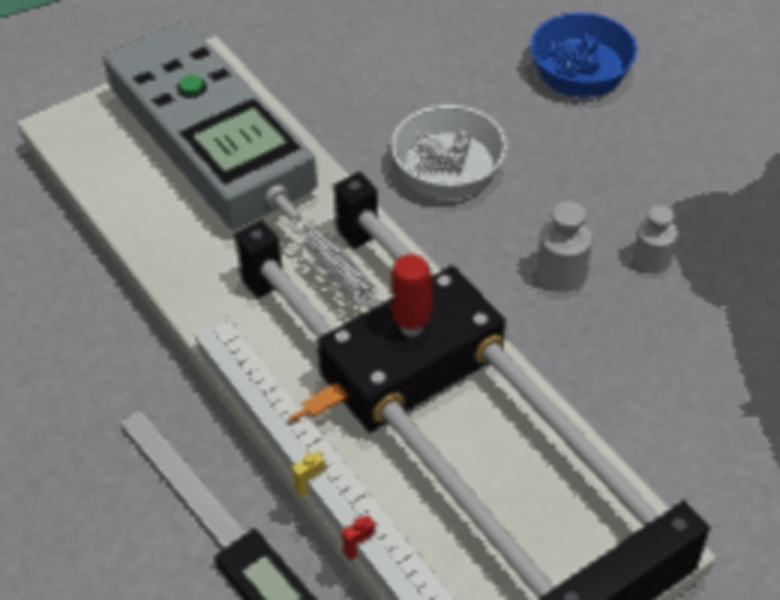

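Crop 1: base corners (714,33), (766,235), (28,197), (75,397); key (649,172), handle top (304,244), pointer tip (286,150), yellow flag (235,143), red flag (170,159). It confirms the aluminium dish and the larger weight. Crop 2: key (192,84), handle top (411,262), pointer tip (290,420), yellow flag's inner end about (322,457), red flag's about (371,522).

```bash
python3 - <<'E'
from h import *
import pickle
from scipy.optimize import least_squares
P=pickle.load(open('P.pkl','rb')); T,S=P['top'],P['scene']
c1=lambda x,y:((x+.5)/3.1-.5+190,(y+.5)/3.1-.5+100)
c2=lambda x,y:((x+.5)/3-.5+180,(y+.5)/3-.5+110)
cor=[(714,33,110,-300),(766,235,-70,-300),(28,197,110,300),(75,397,-70,300)]
W=[atz(T,*c1(a,b),.032)[:2] for a,b,_,_ in cor]; L=np.array([c[2:] for c in cor])/1e3
def R(a): return np.array([[np.cos(a),-np.sin(a)],[np.sin(a),np.cos(a)]])
s=least_squares(lambda q:((R(q[2])@L.T).T+q[:2]-W).ravel(),[.6,.1,.2])
q=s.x; print('pose',q[:2],np.degrees(q[2]),'res mm',np.round(s.fun*1e3,1))
def tl(p): return np.round((R(q[2]).T@(p[:2]-q[:2]))*1e3,1)
for n,p,f,pts in (('top',T,c1,dict(key=(649,172,.084),handle=(304,244,.141),tip=(286,150,.056),yel=(235,143,.065),red=(170,159,.065),yin=(237,155,.065),rin=(172,170,.065))),
                ('scene',S,c2,dict(key=(192,84,.084),handle=(411,261,.141),tip=(290,420,.056),yin=(322,457,.065),rin=(371,522,.065)))):
    for k,(a,b,z) in pts.items():
        w=atz(p,*f(a,b),z); print(n,k,np.round(w[:2],4),'tester',tl(w))
for k,v in dict(weight=(386,430,.066),dish=(545,390,.026)).items():
    w=atz(T,*c1(*v[:2]),v[2]); print(k,np.round(w[:2],3),tl(w))
E
```

```text
pose [ 0.56875609 -0.07046598] 11.764969527885059 res mm [ 1.7 -1.7 -0.7 -2.2  3.1  2.1 -4.1  1.9]
top key [ 0.6099 -0.2691] tester [-2.000e-01 -2.029e+02]
top handle [0.5527 0.0088] tester [ 0.4 80.9]
top tip [0.6414 0.0248] tester [90.5 78.5]
top yel [0.6467 0.066 ] tester [104.1 117.7]
top red [0.635  0.1195] tester [103.6 172.5]
top yin [0.6367 0.0646] tester [ 94.1 118.4]
top rin [0.6258 0.1181] tester [ 94.3 172.9]
scene key [ 0.6087 -0.267 ] tester [  -1.  -200.6]
scene handle [0.5496 0.0061] tester [-3.2 78.9]
scene tip [0.643  0.0285] tester [92.9 81.7]
scene yin [0.6364 0.0681] tester [ 94.5 121.9]
scene rin [0.6265 0.122 ] tester [ 95.8 176.7]
weight [ 0.408 -0.051] [-153.    52.1]
dish [ 0.437 -0.186] [-152.1  -86.1]
```

jog_arm([
  {"x":-4.0,"y":-1.8,"az":-6.5},
  {"x":-3.8,"y":-2.2,"az":-6.5},
  {"x":-3.5,"y":-2.6,"az":-6.5},
  {"x":-3.2,"y":-3.0,"az":-6.5},
  {"x":-2.8,"y":-3.3,"az":-6.5},
], claw=-1)

```text
$.motion[0]: bad value
```

jog_arm([
  {"x":-2.4,"y":-3.6},
  {"x":-2.4,"y":-3.6},
  {"x":-2.4,"y":-3.6},
  {"x":-2.4,"y":-3.6},
  {"x":-2.4,"y":-3.6},
])

```text
$.motion[0]: bad value
```

jog_arm([
  {"x":-4.0,"y":-1.8,"z":0,"ax":0,"ay":0,"az":-6.5},
  {"x":-3.8,"y":-2.2,"z":0,"ax":0,"ay":0,"az":-6.5},
  {"x":-3.5,"y":-2.6,"z":0,"ax":0,"ay":0,"az":-6.5},
  {"x":-3.2,"y":-3.0,"z":0,"ax":0,"ay":0,"az":-6.5},
  {"x":-2.8,"y":-3.3,"z":0,"ax":0,"ay":0,"az":-6.5},
], claw=-1)

```text
time_s: 0.6
tool_pos: [0.387, 0.4532, 0.2222]
tool_rot: [-180.0, -0.0, -168.0]
force: [0.9, 0.5, 0.4]
grip_width: 0.0549
grasp_force: 0.0
```

jog_arm([
  {"x":-2.4,"y":-3.6,"z":0,"ax":0,"ay":0,"az":0},
  {"x":-2.4,"y":-3.6,"z":0,"ax":0,"ay":0,"az":0},
  {"x":-2.4,"y":-3.6,"z":0,"ax":0,"ay":0,"az":0},
  {"x":-2.4,"y":-3.6,"z":0,"ax":0,"ay":0,"az":0},
  {"x":-2.4,"y":-3.6,"z":0,"ax":0,"ay":0,"az":0},
])

```text
time_s: 1.1
tool_pos: [0.541, 0.3016, 0.2222]
tool_rot: [-180.0, -0.0, -168.2]
force: [0.9, 0.3, 0.2]
grip_width: 0.015
grasp_force: 0.0
```

jog_arm([
  {"x":0.4,"y":-4.6,"z":0,"ax":0,"ay":0,"az":0},
  {"x":0.4,"y":-4.6,"z":0,"ax":0,"ay":0,"az":0},
  {"x":0.4,"y":-4.6,"z":0,"ax":0,"ay":0,"az":0},
  {"x":0.4,"y":-4.6,"z":0,"ax":0,"ay":0,"az":0},
  {"x":0.4,"y":-4.6,"z":0,"ax":0,"ay":0,"az":0},
])

```text
time_s: 1.6
tool_pos: [0.5672, 0.072, 0.2222]
tool_rot: [180.0, -0.0, -168.2]
force: [0.6, 0.2, -0.8]
grip_width: 0.0003
grasp_force: 0.0
```

```bash
python3 - <<'E'
from h import *
import pickle
im,p=snap('wrist','w1.png'); pickle.dump(p,open('w1.pkl','wb'))
o=env.get_obs(); print(o['tool_pos'],np.round(ray(p,320,200),3))
E
```

```text
[0.56829658 0.06064257 0.22254534] [[ 0.491  0.056  0.385]
 [ 0.276  0.069 -0.959]]
```

View pics/w1.png

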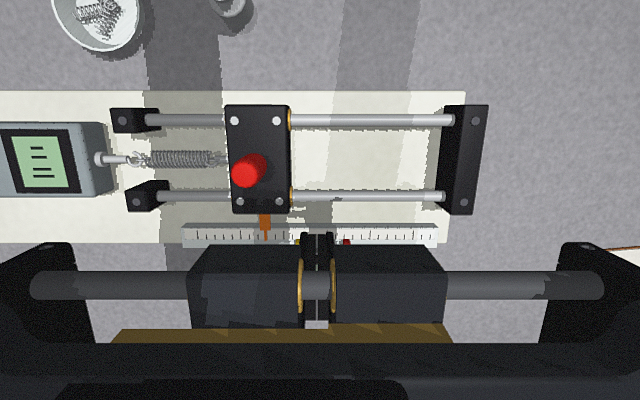

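Wrist view: handle (248,170), pointer (265,225) and the flags peeking out at (297,241) yellow and (346,241) red, half hidden by the fingers. I'll shift 5 cm outward for a clear measurement.

jog_arm([
  {"x":-2.5,"y":0,"z":0,"ax":0,"ay":0,"az":0},
  {"x":-2.5,"y":0,"z":0,"ax":0,"ay":0,"az":0},
  {"x":0,"y":0,"z":0,"ax":0,"ay":0,"az":0},
  {"x":0,"y":0,"z":0,"ax":0,"ay":0,"az":0},
  {"x":0,"y":0,"z":0,"ax":0,"ay":0,"az":0},
])

```text
time_s: 2.15
tool_pos: [0.6157, 0.084, 0.2222]
tool_rot: [180.0, -0.1, -168.2]
force: [0.0, 0.5, -0.1]
grip_width: 0.0008
grasp_force: 0.0
```

```bash
python3 - <<'E'
from h import *
import pickle
im,p=snap('wrist','w2.png'); pickle.dump(p,open('w2.pkl','wb'))
print(env.get_obs()['tool_pos'])
a=im[60:240,200:400,::-1]; cv2.imwrite('pics/w2c.png',cv2.resize(a,None,fx=3.3,fy=3.3,interpolation=cv2.INTER_CUBIC)[:600])
E
```

```text
[0.6157819  0.08400175 0.22249529]
```

View pics/w2c.png

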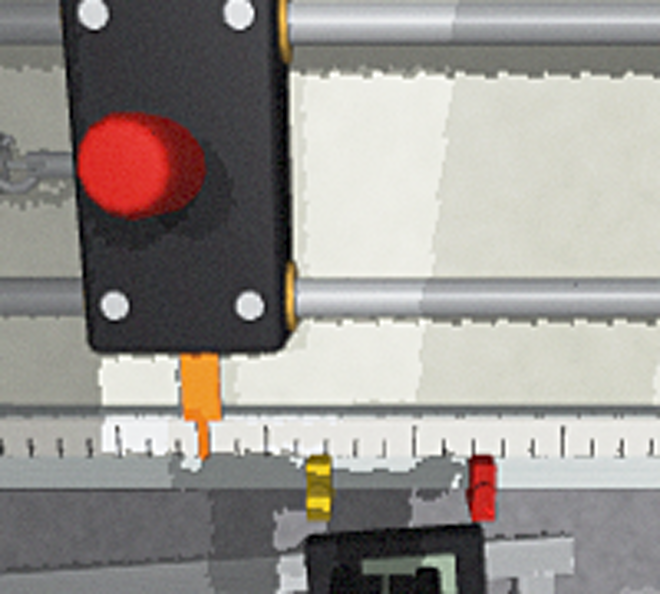

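Crop: pointer tip (205,458), yellow flag's inner edge centre (319,458), red flag's (483,457), handle's top face centre (123,163).

```bash
python3 - <<'E'
from h import *
import pickle
p=pickle.load(open('w2.pkl','rb')); a=np.radians(11.765); R=np.array([[np.cos(a),-np.sin(a)],[np.sin(a),np.cos(a)]]); q=np.array([.56876,-.07047])
f=lambda x,y:((x+.5)/3.3-.5+200,(y+.5)/3.3-.5+60)
for n,x,y,z in [('tip',205,458,.056),('yel',319,458,.056),('yel65',319,458,.065),('red',483,457,.056),('red65',483,457,.065),('handle',123,163,.141),('c1',93,13,.08),('c2',238,13,.08),('c3',115,305,.08),('c4',250,305,.08)]:
    w=atz(p,*f(x,y),z); print(n,np.round(w[:2],4),np.round(R.T@(w[:2]-q)*1e3,1))
# tick spacing & direction of the rail edge: ends of a rail line at z .05
u=atz(p,*f(0,411),.05);v=atz(p,*f(655,409),.05);print(np.degrees(np.arctan2(*(v-u)[[1,0]]))-90)
E
```

```text
tip [0.6451 0.0287] [95.  81.5]
yel [0.6373 0.0661] [ 94.9 119.7]
yel65 [0.6346 0.0662] [ 92.3 120.3]
red [0.6257 0.1198] [ 94.6 174.6]
red65 [0.6234 0.1184] [ 92.  173.7]
handle [0.552  0.0096] [-0.1 81.8]
c1 [ 0.5175 -0.0185] [-39.6  61.4]
c2 [0.5093 0.0206] [-39.6 101.3]
c3 [ 0.596 -0.002] [40.6 61.5]
c4 [0.5878 0.0373] [ 40.6 101.7]
11.98701683165585
```

jog_arm([
  {"x":1.5,"y":-4.3,"z":0,"ax":0,"ay":0,"az":0},
  {"x":1.5,"y":-4.3,"z":0,"ax":0,"ay":0,"az":0},
  {"x":1.5,"y":-4.3,"z":0,"ax":0,"ay":0,"az":0},
  {"x":1.5,"y":-4.3,"z":0,"ax":0,"ay":0,"az":0},
  {"x":1.75,"y":-4.3,"z":0,"ax":0,"ay":0,"az":0},
])

```text
time_s: 2.7
tool_pos: [0.5837, -0.1436, 0.223]
tool_rot: [180.0, 0.1, -168.2]
force: [0.8, -0.2, 0.0]
grip_width: 0.0003
grasp_force: 0.0
```

jog_arm([
  {"x":0,"y":-4.3,"z":0,"ax":0,"ay":0,"az":0},
  {"x":0,"y":-4.3,"z":0,"ax":0,"ay":0,"az":0},
  {"x":0,"y":-4.3,"z":3,"ax":0,"ay":0,"az":0},
  {"x":0,"y":0,"z":4.5,"ax":0,"ay":0,"az":0},
  {"x":0,"y":0,"z":4,"ax":0,"ay":0,"az":0},
])

```text
time_s: 3.2
tool_pos: [0.6095, -0.2686, 0.1079]
tool_rot: [-180.0, 0.0, -168.4]
force: [-0.3, 1.3, -0.7]
grip_width: 0.0003
grasp_force: 0.0
```

jog_arm([
  {"x":0,"y":0,"z":0,"ax":0,"ay":0,"az":0},
  {"x":0,"y":0,"z":0,"ax":0,"ay":0,"az":0},
  {"x":0,"y":0,"z":0,"ax":0,"ay":0,"az":0},
  {"x":0,"y":0,"z":0,"ax":0,"ay":0,"az":0},
  {"x":0,"y":0,"z":0,"ax":0,"ay":0,"az":0},
])

```text
time_s: 3.7
tool_pos: [0.6116, -0.2668, 0.1112]
tool_rot: [-179.9, 0.2, -168.2]
force: [-0.5, 0.2, 0.2]
grip_width: 0.0006
grasp_force: 0.0
```

```bash
python3 - <<'E'
from h import *
im,p=snap('wrist','w3.png')
o=env.get_obs();print(o['tool_pos'],o['force'],proj(p,o['tool_pos']))
E
```

```text
[ 0.61129294 -0.26669347  0.11073445] [1.3459829  0.5308048  0.13587958] (np.float64(316.05750432659374), np.float64(249.11119207875342))
```

View pics/w3.png

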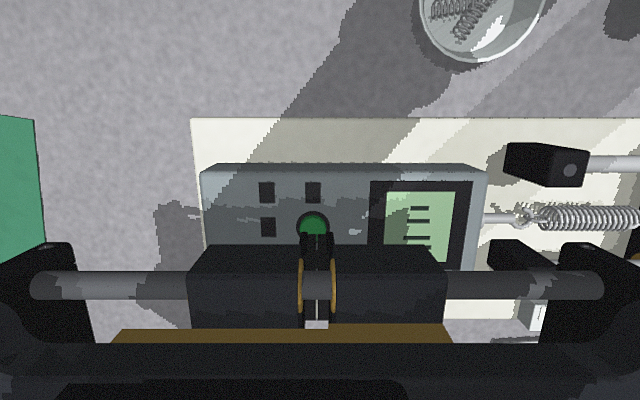

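The key is at about (313,226), with edges at 297 to 330 and its far edge at 212, just ahead of the fingertips.

```bash
python3 - <<'E'
from h import *
p=env.camera_params('wrist')
for u,v in((297,227),(330,227),(313,212),(313,227)): print(atz(p,u,v,.084)[:2])
a=np.radians(11.8);d=np.array([np.cos(a),np.sin(a)])
c=atz(p,313,212,.084)[:2]+d*.009; print(c, (c-env.get_obs()['tool_pos'][:2])@np.c_[-d,[-d[1],d[0]]])
E
```

```text
[ 0.61040286 -0.2795403 ]
[ 0.60596813 -0.25841611]
[ 0.5981042  -0.27138657]
[ 0.60825243 -0.26929703]
[ 0.60691401 -0.2695461 ] [ 0.00486974 -0.00189688]
```

jog_arm([
  {"x":0.3,"y":-0.2,"z":1.6,"ax":0,"ay":0,"az":0},
  {"x":0,"y":0,"z":0.6,"ax":0,"ay":0,"az":0},
  {"x":0,"y":0,"z":0.4,"ax":0,"ay":0,"az":0},
  {"x":0,"y":0,"z":0.3,"ax":0,"ay":0,"az":0},
  {"x":0,"y":0,"z":0.1,"ax":0,"ay":0,"az":0},
])

```text
time_s: 4.25
tool_pos: [0.6065, -0.2692, 0.0802]
tool_rot: [179.9, -0.1, -168.3]
force: [-8.2, 2.7, 15.8]
grip_width: 0.0003
grasp_force: 7.4
```

jog_arm([
  {"x":0,"y":0,"z":0.1,"ax":0,"ay":0,"az":0},
  {"x":0,"y":0,"z":0,"ax":0,"ay":0,"az":0},
  {"x":0,"y":0,"z":0,"ax":0,"ay":0,"az":0},
  {"x":0,"y":0,"z":0,"ax":0,"ay":0,"az":0},
  {"x":0,"y":0,"z":0,"ax":0,"ay":0,"az":0},
])

```text
time_s: 4.75
tool_pos: [0.6065, -0.2692, 0.0802]
tool_rot: [179.9, -0.1, -168.3]
force: [-9.1, 3.4, 15.8]
grip_width: 0.0001
grasp_force: 7.5
```

jog_arm([
  {"x":0,"y":0,"z":-1,"ax":0,"ay":0,"az":0},
  {"x":0,"y":0,"z":-3.5,"ax":0,"ay":0,"az":0},
  {"x":0,"y":0,"z":-4.5,"ax":0,"ay":0,"az":0},
  {"x":0,"y":2.4,"z":-4,"ax":0,"ay":0,"az":0},
  {"x":0,"y":4,"z":0,"ax":0,"ay":0,"az":0},
], claw=0.6)

```text
time_s: 5.25
tool_pos: [0.5976, -0.211, 0.2148]
tool_rot: [-179.6, 0.6, -168.6]
force: [0.9, -0.3, 0.8]
grip_width: 0.0327
grasp_force: 0.0
```

jog_arm([
  {"x":-0.3,"y":4.4,"z":0,"ax":0,"ay":0,"az":0},
  {"x":0,"y":4.4,"z":0,"ax":0,"ay":0,"az":0},
  {"x":0,"y":4.4,"z":0,"ax":0,"ay":0,"az":0},
  {"x":0,"y":4.4,"z":0,"ax":0,"ay":0,"az":0},
  {"x":0,"y":4.4,"z":0,"ax":0,"ay":0,"az":0},
])

```text
time_s: 5.75
tool_pos: [0.5525, 0.0114, 0.2081]
tool_rot: [180.0, 0.1, -168.2]
force: [1.1, 0.3, -0.3]
grip_width: 0.0675
grasp_force: 0.0
```

jog_arm([
  {"x":0,"y":0,"z":0,"ax":0,"ay":0,"az":0},
  {"x":0,"y":0,"z":0,"ax":0,"ay":0,"az":0},
  {"x":0,"y":0,"z":0,"ax":0,"ay":0,"az":0},
  {"x":0,"y":0,"z":0,"ax":0,"ay":0,"az":0},
  {"x":0,"y":0,"z":0,"ax":0,"ay":0,"az":0},
])

```text
time_s: 6.25
tool_pos: [0.5531, 0.008, 0.2079]
tool_rot: [-180.0, -0.0, -168.4]
force: [-0.2, -0.9, 0.2]
grip_width: 0.0695
grasp_force: 0.0
```

jog_arm([
  {"x":0.1,"y":0.2,"z":3,"ax":0,"ay":0,"az":0},
  {"x":0,"y":0,"z":3,"ax":0,"ay":0,"az":0},
  {"x":0,"y":0,"z":3,"ax":0,"ay":0,"az":0},
  {"x":0,"y":0,"z":1.5,"ax":0,"ay":0,"az":0},
  {"x":0,"y":0,"z":0.6,"ax":0,"ay":0,"az":0},
])

```text
time_s: 6.75
tool_pos: [0.5505, 0.0106, 0.0954]
tool_rot: [180.0, -0.2, -168.3]
force: [-0.2, 0.8, -0.0]
grip_width: 0.0698
grasp_force: 0.0
```

jog_arm([
  {"x":0,"y":0,"z":0,"ax":0,"ay":0,"az":0},
  {"x":0,"y":0,"z":0,"ax":0,"ay":0,"az":0},
  {"x":0,"y":0,"z":0,"ax":0,"ay":0,"az":0},
  {"x":0,"y":0,"z":0,"ax":0,"ay":0,"az":0},
  {"x":0,"y":0,"z":0,"ax":0,"ay":0,"az":0},
], claw=-1, squeeze=40)

```text
time_s: 7.25
tool_pos: [0.552, 0.0113, 0.0977]
tool_rot: [180.0, 0.1, -168.2]
force: [-0.5, 0.5, 0.3]
grip_width: 0.0375
grasp_force: 0.0
```

jog_arm([
  {"x":0,"y":0,"z":0,"ax":0,"ay":0,"az":0},
  {"x":0,"y":0,"z":0,"ax":0,"ay":0,"az":0},
  {"x":0,"y":0,"z":0,"ax":0,"ay":0,"az":0},
  {"x":0,"y":0,"z":0,"ax":0,"ay":0,"az":0},
  {"x":0,"y":0,"z":0,"ax":0,"ay":0,"az":0},
])

```text
time_s: 7.75
tool_pos: [0.5521, 0.0094, 0.0973]
tool_rot: [-179.9, 0.1, -168.3]
force: [2.3, -5.6, 0.0]
grip_width: 0.0241
grasp_force: 39.9
```

jog_arm([
  {"x":0,"y":0.5,"z":0,"ax":0,"ay":0,"az":0},
  {"x":0,"y":0.8,"z":0,"ax":0,"ay":0,"az":0},
  {"x":0,"y":0.8,"z":0,"ax":0,"ay":0,"az":0},
  {"x":0,"y":0.8,"z":0,"ax":0,"ay":0,"az":0},
  {"x":0,"y":0.5,"z":0,"ax":0,"ay":0,"az":0},
])

```text
time_s: 8.25
tool_pos: [0.5453, 0.0421, 0.0973]
tool_rot: [-179.8, 0.1, -168.3]
force: [1.6, -8.2, 0.6]
grip_width: 0.0241
grasp_force: 39.8
```

jog_arm([
  {"x":0,"y":0.2,"z":0,"ax":0,"ay":0,"az":0},
  {"x":0,"y":0,"z":0,"ax":0,"ay":0,"az":0},
  {"x":0,"y":0,"z":0,"ax":0,"ay":0,"az":0},
  {"x":0,"y":0,"z":0,"ax":0,"ay":0,"az":0},
  {"x":0,"y":0,"z":0,"ax":0,"ay":0,"az":0},
])

```text
time_s: 8.75
tool_pos: [0.5449, 0.0438, 0.0973]
tool_rot: [-179.8, 0.1, -168.3]
force: [1.5, -7.1, 1.0]
grip_width: 0.0241
grasp_force: 39.9
```

```bash
python3 - <<'E'
from h import *
a=snap('top','t2.png')[0]; b=snap('scene','s2.png')[0]
o=env.get_obs(); d=o['tool_pos'][:2]-np.array([.5521,.0094]); t=np.radians(11.85)
print('drawn',-np.sin(t)*d[0]+np.cos(t)*d[1],'lateral',np.cos(t)*d[0]+np.sin(t)*d[1],o['tool_pos'],o['force'],o['grasp_force'])
r=lambda im,f:cv2.resize(im,None,fx=f,fy=f,interpolation=cv2.INTER_CUBIC)
A=r(a[115:215,215:315],4); B=r(b[200:300,230:330],4)
cv2.imwrite('pics/m2.png',np.hstack([A,B])[:,:,::-1])
E
```

```text
drawn 0.035094267132952606 lateral 5.3854474862168565e-05 [0.54494609 0.04375742 0.09728421] [ 1.87889836 -6.85657437  1.69155626] 39.85205352953926
```

View pics/m2.png

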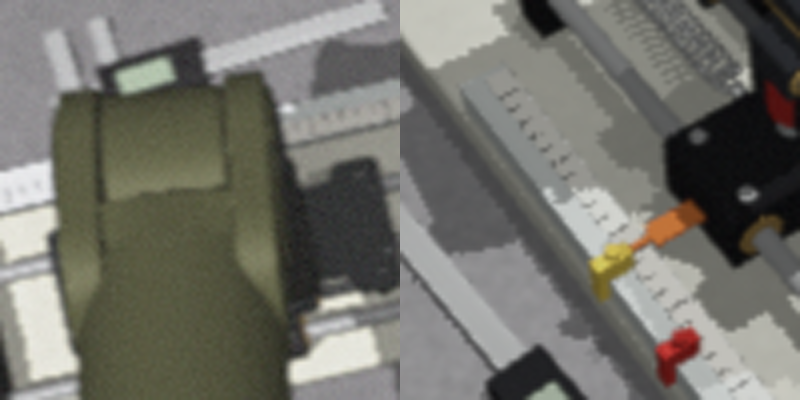

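The top view is blocked by the arm. The scene view shows the pointer tip (in the crop at about (632,247)) just short of the yellow flag's middle. That matches 35.1 mm drawn of about 38.5, so I'll add 3.5 mm and hold.

jog_arm([
  {"x":0,"y":0.15,"z":0,"ax":0,"ay":0,"az":0},
  {"x":0,"y":0.2,"z":0,"ax":0,"ay":0,"az":0},
  {"x":0,"y":0,"z":0,"ax":0,"ay":0,"az":0},
  {"x":0,"y":0,"z":0,"ax":0,"ay":0,"az":0},
  {"x":0,"y":0,"z":0,"ax":0,"ay":0,"az":0},
])

```text
time_s: 9.35
tool_pos: [0.5443, 0.0469, 0.0973]
tool_rot: [-179.8, 0.1, -168.4]
force: [1.8, -7.5, 0.4]
grip_width: 0.024
grasp_force: 39.8
```

```bash
python3 - <<'E'
from h import *
b=snap('scene','s3.png')[0]
o=env.get_obs(); d=o['tool_pos'][:2]-np.array([.5521,.0094]); t=np.radians(11.85)
print('drawn',-np.sin(t)*d[0]+np.cos(t)*d[1],o['force'])
cv2.imwrite('pics/m3.png',cv2.resize(b[235:290,260:330],None,fx=10,fy=10,interpolation=cv2.INTER_CUBIC)[:,:,::-1])
E
```

```text
drawn 0.038343725335217606 [ 2.22932978 -6.23936509  1.00932623]
```

View pics/m3.png

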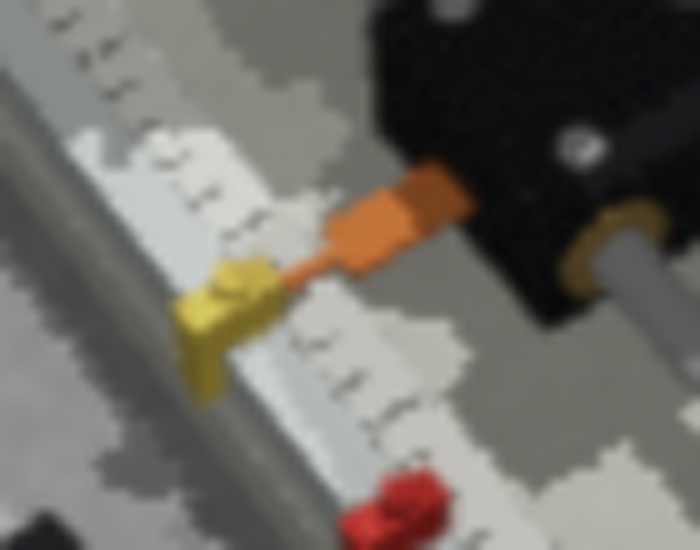

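The pointer's line extended runs through the flag's middle axis once the 9 mm height difference is allowed for, so it is centred. I'll hold for 2.5 s, then draw on in steps.

jog_arm([
  {"x":0,"y":0,"z":0,"ax":0,"ay":0,"az":0},
  {"x":0,"y":0,"z":0,"ax":0,"ay":0,"az":0},
  {"x":0,"y":0,"z":0,"ax":0,"ay":0,"az":0},
  {"x":0,"y":0,"z":0,"ax":0,"ay":0,"az":0},
  {"x":0,"y":0,"z":0,"ax":0,"ay":0,"az":0},
])

```text
time_s: 9.9
tool_pos: [0.5443, 0.0469, 0.0973]
tool_rot: [-179.8, 0.1, -168.4]
force: [2.4, -7.7, 0.9]
grip_width: 0.0242
grasp_force: 39.8
```

jog_arm([
  {"x":0,"y":0,"z":0,"ax":0,"ay":0,"az":0},
  {"x":0,"y":0,"z":0,"ax":0,"ay":0,"az":0},
  {"x":0,"y":0,"z":0,"ax":0,"ay":0,"az":0},
  {"x":0,"y":0,"z":0,"ax":0,"ay":0,"az":0},
  {"x":0,"y":0,"z":0,"ax":0,"ay":0,"az":0},
])

```text
time_s: 10.4
tool_pos: [0.5443, 0.0469, 0.0973]
tool_rot: [-179.8, 0.1, -168.4]
force: [2.0, -6.8, 1.1]
grip_width: 0.024
grasp_force: 39.8
```

jog_arm([
  {"x":0,"y":0,"z":0,"ax":0,"ay":0,"az":0},
  {"x":0,"y":0,"z":0,"ax":0,"ay":0,"az":0},
  {"x":0,"y":0,"z":0,"ax":0,"ay":0,"az":0},
  {"x":0,"y":0,"z":0,"ax":0,"ay":0,"az":0},
  {"x":0,"y":0,"z":0,"ax":0,"ay":0,"az":0},
])

```text
time_s: 10.9
tool_pos: [0.5443, 0.0469, 0.0973]
tool_rot: [-179.8, 0.1, -168.3]
force: [2.1, -7.5, 0.2]
grip_width: 0.0242
grasp_force: 39.8
```

jog_arm([
  {"x":0,"y":0,"z":0,"ax":0,"ay":0,"az":0},
  {"x":0,"y":0,"z":0,"ax":0,"ay":0,"az":0},
  {"x":0,"y":0,"z":0,"ax":0,"ay":0,"az":0},
  {"x":0,"y":0,"z":0,"ax":0,"ay":0,"az":0},
  {"x":0,"y":0,"z":0,"ax":0,"ay":0,"az":0},
])

```text
time_s: 11.4
tool_pos: [0.5443, 0.0469, 0.0973]
tool_rot: [-179.8, 0.1, -168.3]
force: [2.0, -7.0, 0.7]
grip_width: 0.0239
grasp_force: 39.8
```

jog_arm([
  {"x":0,"y":0,"z":0,"ax":0,"ay":0,"az":0},
  {"x":0,"y":0,"z":0,"ax":0,"ay":0,"az":0},
  {"x":0,"y":0,"z":0,"ax":0,"ay":0,"az":0},
  {"x":0,"y":0,"z":0,"ax":0,"ay":0,"az":0},
  {"x":0,"y":0,"z":0,"ax":0,"ay":0,"az":0},
])

```text
time_s: 11.9
tool_pos: [0.5443, 0.0469, 0.0973]
tool_rot: [-179.8, 0.1, -168.3]
force: [3.3, -6.6, 1.3]
grip_width: 0.0238
grasp_force: 39.8
```

jog_arm([
  {"x":0,"y":0.5,"z":0,"ax":0,"ay":0,"az":0},
  {"x":0,"y":0.7,"z":0,"ax":0,"ay":0,"az":0},
  {"x":0,"y":0.8,"z":0,"ax":0,"ay":0,"az":0},
  {"x":0,"y":0.8,"z":0,"ax":0,"ay":0,"az":0},
  {"x":0,"y":0.7,"z":0,"ax":0,"ay":0,"az":0},
])

```text
time_s: 12.4
tool_pos: [0.5375, 0.0797, 0.0973]
tool_rot: [-179.7, 0.1, -168.4]
force: [3.8, -10.7, 1.0]
grip_width: 0.0235
grasp_force: 39.8
```

jog_arm([
  {"x":0,"y":0.7,"z":0,"ax":0,"ay":0,"az":0},
  {"x":0,"y":0.6,"z":0,"ax":0,"ay":0,"az":0},
  {"x":0,"y":0.4,"z":0,"ax":0,"ay":0,"az":0},
  {"x":0,"y":0,"z":0,"ax":0,"ay":0,"az":0},
  {"x":0,"y":0,"z":0,"ax":0,"ay":0,"az":0},
])

```text
time_s: 12.9
tool_pos: [0.5341, 0.0959, 0.0973]
tool_rot: [-179.7, 0.0, -168.4]
force: [2.5, -11.3, 2.1]
grip_width: 0.0239
grasp_force: 39.8
```

```bash
python3 - <<'E'
from h import *
b=snap('scene','s4.png')[0]
o=env.get_obs(); d=o['tool_pos'][:2]-np.array([.5521,.0094]); t=np.radians(11.85)
print('drawn',-np.sin(t)*d[0]+np.cos(t)*d[1],o['force'],o['grasp_force'])
E
```

```text
drawn 0.08830770959438827 [  2.47776813 -10.61560282   1.73682487] 39.82201366168738
```

jog_arm([
  {"x":0,"y":0.2,"z":0,"ax":0,"ay":0,"az":0},
  {"x":0,"y":0.2,"z":0,"ax":0,"ay":0,"az":0},
  {"x":0,"y":0,"z":0,"ax":0,"ay":0,"az":0},
  {"x":0,"y":0,"z":0,"ax":0,"ay":0,"az":0},
  {"x":0,"y":0,"z":0,"ax":0,"ay":0,"az":0},
])

```text
time_s: 13.45
tool_pos: [0.5334, 0.0995, 0.0973]
tool_rot: [-179.7, 0.0, -168.4]
force: [2.9, -11.5, 1.6]
grip_width: 0.0241
grasp_force: 39.8
```

```bash
python3 - <<'E'
from h import *
b=snap('scene','s5.png')[0]
o=env.get_obs(); d=o['tool_pos'][:2]-np.array([.5521,.0094]); t=np.radians(11.85)
print('drawn',-np.sin(t)*d[0]+np.cos(t)*d[1],o['force'],o['grasp_force'])
cv2.imwrite('pics/m5.png',cv2.resize(b[245:305,260:340],None,fx=10,fy=10,interpolation=cv2.INTER_CUBIC)[:,:,::-1])
E
```

```text
drawn 0.09195507248620799 [  2.84378087 -11.39270157   1.66624392] 39.81704704987351
```

View pics/m5.png

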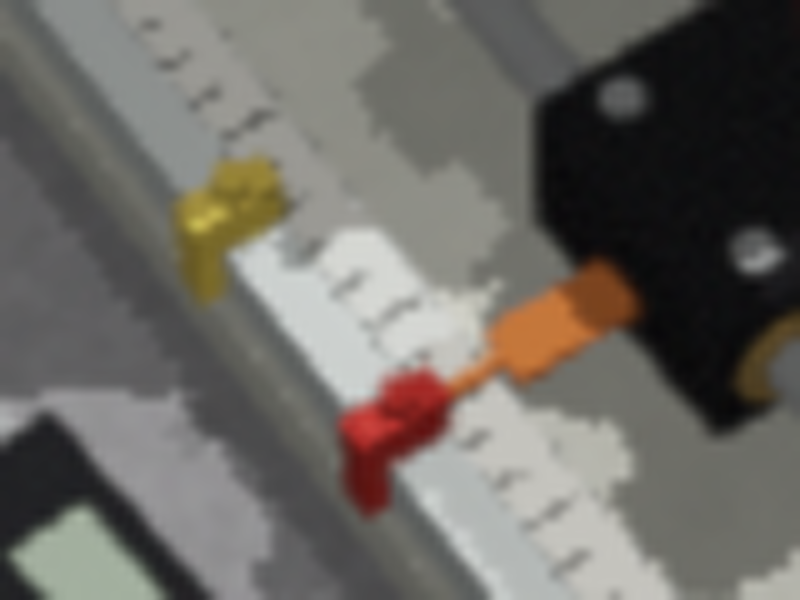

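The pointer now meets the red flag's inner end, with its tip at (450,388). Compared with the centred yellow view it is about 1 to 1.5 mm short, which agrees with the measured 93 mm, so I'll add 1 mm and settle.

jog_arm([
  {"x":0,"y":0.1,"z":0,"ax":0,"ay":0,"az":0},
  {"x":0,"y":0,"z":0,"ax":0,"ay":0,"az":0},
  {"x":0,"y":0,"z":0,"ax":0,"ay":0,"az":0},
  {"x":0,"y":0,"z":0,"ax":0,"ay":0,"az":0},
  {"x":0,"y":0,"z":0,"ax":0,"ay":0,"az":0},
])

```text
time_s: 14.0
tool_pos: [0.5332, 0.1001, 0.0973]
tool_rot: [-179.6, 0.0, -168.4]
force: [3.5, -12.0, 2.2]
grip_width: 0.024
grasp_force: 39.8
```

```bash
python3 - <<'E'
from h import *
o=env.get_obs(); d=o['tool_pos'][:2]-np.array([.5521,.0094]); t=np.radians(11.85)
print('drawn',-np.sin(t)*d[0]+np.cos(t)*d[1],o['grasp_force'])
print(env.sign_off())
E
```

```text
drawn 0.09267348039510417 39.80956294326461
the job is handed in; nothing more can be done
None
```

I zeroed the gauge, held the pointer at the yellow flag for about 2.5 s, then drew it on to the red flag and handed the job in at about 14 s with the handle still gripped; the hand-in gave no pass or fail result.

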